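# Lock the mould half in its transit cradle

### The job

Secure the mould half in its transit cradle: swing the open keeper bar shut over it until the bar clicks home in its detent against the end stop, then press the wing knob on the bar's free end down and turn it clockwise (seen from above) as far as it goes, so that it stays down when you let go. Leave the mould half lying in the cradle, and do not disturb the beaker, the screwdriver and the small moulding beside it.

Things in the scene. Friction and masses are not known exactly. Their poses are not given: they have to be found in the camera images.
- cradle: Fixed aluminium base plate 90 (x) x 224 (y) x 10 mm. Origin: middle of the mould's bed, at the work surface. Own x points away from the robot, y along the shut keeper bar. Round pivot post at own (0, -80) mm; dark steel catch post, 28 x 60 x 32 mm high, round own (0, +90); on its far (+x) side the bar's end stop, 44 mm high, at own y +100 to +118.
- keeper_hinge (a point): A point on the vertical pivot axis of the keeper bar, at the middle of the bar's thickness (38 mm above the work surface), own (0, -80) mm of the cradle.
- keeper (a joint): Keeper bar angle (rad): 0 shut, along the cradle's own +y from the pivot, against the end stop; positive is open, towards the robot (own -x), at most 0.95. Flat steel, 24 mm wide, 33 to 43 mm above the work surface, reaching 198 mm from the pivot; swings level. A sprung ball in the catch post resists the last 0.06 rad with about 3 N at the bar's end, then holds it at 0.
- handle (a point): Middle of the upright round black handle on the keeper bar, 14 mm in diameter, 28 mm high (43 to 71 mm above the work surface), 80 mm from the pivot axis. The point is 60 mm above the work surface.
- knob_press (a joint): How far the wing knob is pressed down (m): 0 up (sprung), 0.010 fully down (about 4 N). With the bar shut, knob pressed fully and then turned to its stop, a lug catches under the catch post's edge and the knob stays down at about 0.008; otherwise it springs up. Press before turning: turned first, the lug lands on the edge and blocks.
- knob_turn (a joint): Turn of the wing knob (rad), growing clockwise seen from above: 0 with the wing along the keeper bar (as at the start), 1.4 at its stop with the wing across the bar. It stays where it is left.
- knob_wing (a point): Middle of the wing of the black knob near the bar's free end, 158 mm from the pivot axis. The wing is 30 mm long (own y), 10 mm thick (own x) and 24 mm high and stands on a round flange 32 mm in diameter, 5 mm thick. The point is 12 mm above the flange's top; while the knob is up it is 71 mm above the work surface.
- mould_half: Loose aluminium mould half, 76 x 86 x 19 mm, lying flat in the cradle on the 10 mm base plate. Origin: centre of its underside.
- beaker_cup: Bystander: clear beaker, 64 mm wide, 81 mm high, standing. Origin: centre of its underside.
- screwdriver: Bystander: short screwdriver with a black and yellow handle, 28 x 113 x 26 mm, lying along its own y. Origin: centre of its underside.
- moulding: Bystander: small flat moulded part, 20 x 41 x 5 mm, lying flat. Origin: centre of its underside.

How it is judged:
By the outcome, as a careful person would: the job done as asked, in the order asked, and still so for the second after the job is handed in, with the robot touching nothing.
It also fails if it takes over 51 s, if anything falls off the work surface, if the arm or the gripper's body presses on something with over 40 N, if the wrist force passes 120 N, or if a joint passes its speed limit or range.

### The arm

A 6-joint arm with a two-finger parallel gripper is mounted at the origin on a cart in front of the work surface, level with it; the furniture and walls round the work are solid. World frame = base frame: x ahead of the robot, y to its left, z up, the work surface at z = 0. Lengths are in m, angles in rad, forces in N, time in s.
With the tool pointing down it reaches from about 0.35 to 0.775 m from the base axis. Payload 5.5 kg.
Tool frame: the origin (TCP) lies midway between the tips of the shut fingers; the grasp point (between the pads) lies 19 mm behind it; z points along the fingers, x is the direction in which the jaws open and shut, and the axes are right-handed (so a half turn about z gives the same grasp; the last joint's range is limited). The gripper opens to 85 mm and grips with 20 to 120 N. Pads are 22 mm wide; open, the fingers measure 114 mm over their backs; the gripper's body (76 mm by 85 mm) begins 54 mm behind the grasp point. The pads swing forward as they close: fully open they stand 13 mm farther back than shut.
Start: joints at [1.177, 0.313, 0.046, 1.304, 0, 1.431], TCP at [0.144, 0.557, 0.231] pointing down, gripper open.
Joint ranges: [-2.76, 2.76], [-0.86, 1.69], [-1.03, 1.26], [-2.2, 2.34], [-1.47, 1.5], [-3.14, 3.14]. Speed limits (rad/s): [2.57, 2.57, 3.14, 3.14, 3.14, 3.14].

### API

Orientations are given as a unit quaternion [w, x, y, z].
In Python, from workcell import env gives the robot as it stands.
- The arm moves only by the tool servo_tool, never from a script. Its argument "targets" is a list of rows, each an object with "xyz": the shift along the tool's x, y, z in m, a list of three; "twist": the turn, a rotation vector about the tool's x, y, z in rad, a list of three; "jaw": the opening, from 0 (shut) to 1 (fully open). A call has 1 to 12 rows; each row is the pose to reach, as a shift and turn from the pose commanded when the call began, along the tool's axes at that moment; what a row does not reach only later rows make up. A row lasts 1/12 s, in which the tool goes at most 41.7 mm and 7.16 degrees, less where a joint would pass 70% of its speed; a pose out of reach is approached as far as the arm can. A call with a gripper value outside its range is refused whole. The fingers move at their own pace and stop on an object; "squeeze" is the grip in N (left out, the last holds). Time passes only in rows, so rows that repeat a pose let the fingers close. It gives the time, the measured TCP pose, the force and the opening at its end, in the units of the state.
- env.get_state(): the state, without advancing time (a new reading comes with each control period).
- env.read_camera(name): name is "side" or "top"; returns a dict with "color" (420x560x3 uint8, red, green, blue), "depth" (420x560 float32, m along the optical axis (not along the pixel's ray), 0 where there is no reading), "fx", "fy", "cx", "cy" (pixels), "k1" (the pictures are not rectified: a ray, as slopes to the right and down, at radius r is drawn at 1 + k1 r^2 times it, then the intrinsics apply), "eye" and "attitude" of the camera in the world. Camera axes: x right, y down, z forward; pixel columns grow to the right and rows downward; lengths in m; the calibration is good to about 2 mm. A picture is of the moment at which its call begins.
- env.hand_in(): hands the job in, once; it reports no verdict.
The state is a dict: "clock": time; "joint_pos": joint angles; "qvel": joint speeds; "tau": joint torques, N m; "tcp_pos": TCP position; "orientation": TCP orientation; "wrist_force": force on the tool from outside, world axes, zero at the start; "ft_torque": the same for the moment, N m; "finger_gap": finger opening in m.
Only numpy, scipy, OpenCV 4.12 (cv2) and the standard library are available. Lean on these libraries where they do the work, as an engineer would, in place of code of your own. Each camera call takes 0.05 s, during which the arm holds its last target. There are 200 camera calls.

## Working session

There is one attempt and no reset: what is moved stays moved. The work goes in short steps, Python scripts to look and compute and a tool call to move; the robot and the scene stay as the last step left them, time stands still between calls to the robot, and variables do not carry over. Pictures are saved under pics/ and viewed, about 8 in all and at most 12, crops included, and the job is handed in when it is done.

Besides the shell and the picture viewer there is one more tool, called after ">>>" by a JSON object that holds its "api" and its "payload", one argument or row to a line. servo_tool: Moves the arm, as the interface text tells. Its arguments: {"type":"object","properties":{"targets":{"type":"array","items":{"type":"object","properties":{"xyz":{"type":"array","items":{"type":"number"}},"twist":{"type":"array","items":{"type":"number"}},"jaw":{"type":"number"}}}},"squeeze":{"type":"number"}},"required":["targets"]}

```bash
mkdir -p pics; ls
python3 - <<'E'
from workcell import env
import cv2,numpy as np
for n in("top","side"):
    c=env.read_camera(n); np.savez(f"{n}0.npz",**c)
    cv2.imwrite(f"pics/{n}0.png",c["color"][:,:,::-1])
    print(n,{k:v for k,v in c.items() if k not in("color","depth")})
print(env.get_state())
E
```

```text
pics
top {'fx': 416.82478491372717, 'fy': 416.82478491372717, 'cx': 277.62280794820896, 'cy': 214.1941667993573, 'k1': -0.04778793791055249, 'eye': array([ 0.42574242, -0.01837439,  0.93002458]), 'attitude': array([ 0.0652333 , -0.6954409 ,  0.71386953, -0.04996872])}
side {'fx': 530.4727917329654, 'fy': 530.4727917329654, 'cx': 280.5719118981929, 'cy': 211.46533029397227, 'k1': 0.018047588147206247, 'eye': array([ 0.90535964, -0.60315335,  0.69188769]), 'attitude': array([-0.38684602,  0.89024348,  0.21676553, -0.10406447])}
{'clock': 0.1, 'joint_pos': array([1.17738708e+00, 3.13929721e-01, 4.50906645e-02, 1.30360274e+00,
       5.74234473e-08, 1.43119885e+00]), 'qvel': array([ 7.25372197e-05, -8.76653146e-04,  3.39836766e-03, -2.46486825e-04,
       -7.74711134e-04, -3.71806305e-05]), 'tau': array([ 4.46629841e-03, -4.81722021e+01,  2.99244118e+01,  1.26314425e-02,
       -7.26011490e-05, -8.60183007e-06]), 'tcp_pos': array([0.14421078, 0.55614987, 0.23049474]), 'orientation': array([ 4.07986231e-04,  7.90915477e-01,  6.11924857e-01, -7.14450521e-04]), 'wrist_force': array([ 0.0209251 ,  0.20488011, -0.06537914]), 'ft_torque': array([-0.02013403,  0.01254352, -0.06026946]), 'finger_gap': 0.08522705616150686}
```

View pics/top0.png

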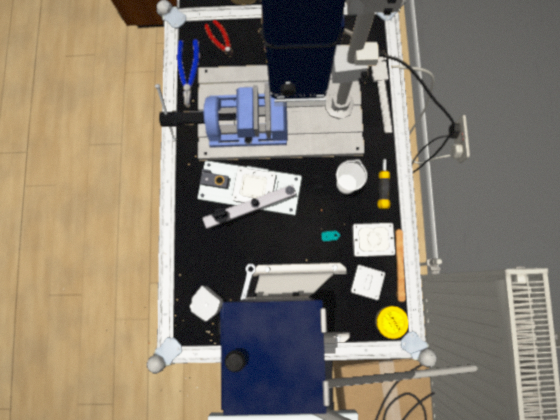

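View pics/side0.png

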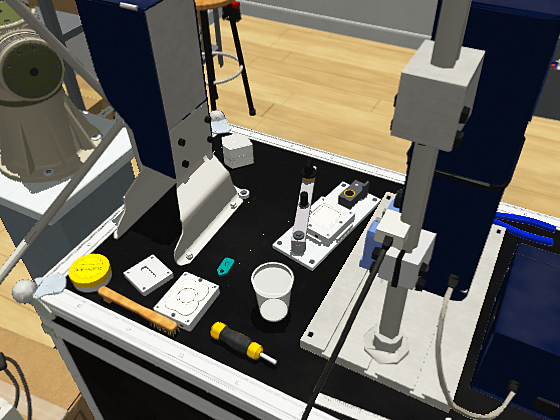

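```bash
cat > h.py <<'E'
import numpy as np,cv2
from scipy.spatial.transform import Rotation as R
def rot(c): return R.from_quat(np.asarray(c["attitude"])[[1,2,3,0]]).as_matrix()
def ray(c,u,v):
    d=np.array([(u-c["cx"])/c["fx"],(v-c["cy"])/c["fy"]]); s=d.copy()
    for _ in range(20): s=d/(1+c["k1"]*(s@s))
    return rot(c)@np.array([s[0],s[1],1])
def atz(c,u,v,z):
    r=ray(c,u,v); return c["eye"]+r*(z-c["eye"][2])/r[2]
def dep(c,u,v): return c["eye"]+ray(c,u,v)*c["depth"][int(round(v)),int(round(u))]
def proj(c,p):
    q=rot(c).T@(np.asarray(p)-c["eye"]); s=q[:2]/q[2]; s=s*(1+c["k1"]*(s@s))
    return s*[c["fx"],c["fy"]]+[c["cx"],c["cy"]]
E
python3 - <<'E'
from h import *
t=dict(np.load("top0.npz")); s=dict(np.load("side0.npz"))
print("origin px",proj(t,[0,0,0]),proj(s,[0,0,0]))
for p in[(291,190),(208,220),(222,214),(255,203),(270,330),(270,385),(300,280),(290,60),(350,60),(340,105),(240,115),(250,185),(350,170),(205,100),(260,90),(100,200),(170,200)]: print(p,dep(t,*p).round(3))
for p in[(180,30),(205,240),(440,90),(390,240),(310,170)]: print("s",p,dep(s,*p).round(3))
a=cv2.resize(t["color"][150:240,185:315],None,fx=6,fy=6,interpolation=cv2.INTER_CUBIC)[:,:,::-1]
cv2.imwrite("pics/tc.png",a)
b=cv2.resize(s["color"][155:280,265:390],None,fx=4.8,fy=4.8,interpolation=cv2.INTER_CUBIC)[:,:,::-1]
cv2.imwrite("pics/sc.png",b)
E
```

```text
origin px [284.31525803 488.68579385] [ 51.29906104 150.56799258]
(291, 190) [ 0.622 -0.031  0.052]
(208, 220) [0.563 0.15  0.045]
(222, 214) [0.569 0.113 0.083]
(255, 203) [0.593 0.045 0.071]
(270, 330) [0.369 0.005 0.407]
(270, 385) [0.305 0.006 0.408]
(300, 280) [ 0.43  -0.043  0.082]
(290, 60) [ 0.8   -0.033  0.275]
(350, 60) [ 0.816 -0.141  0.241]
(340, 105) [ 0.814 -0.147  0.051]
(240, 115) [0.777 0.072 0.1  ]
(250, 185) [0.642 0.059 0.028]
(350, 170) [ 0.658 -0.157  0.072]
(205, 100) [0.818 0.149 0.091]
(260, 90) [0.871 0.034 0.021]
(100, 200) [ 0.798  0.788 -0.818]
(170, 200) [0.618 0.245 0.004]
s (180, 30) [0.401 0.012 0.349]
s (205, 240) [ 0.458 -0.077  0.   ]
s (440, 90) [ 0.834 -0.185  0.458]
s (390, 240) [ 0.815 -0.19   0.27 ]
s (310, 170) [0.578 0.113 0.07 ]
```

View pics/tc.png

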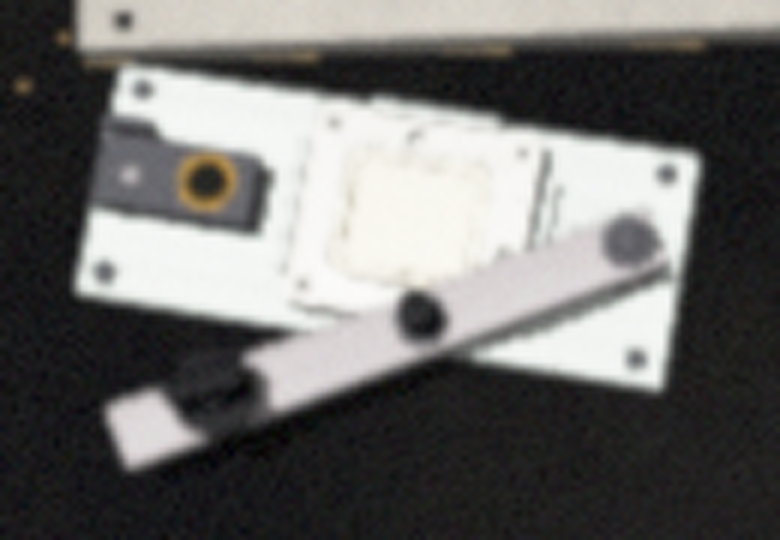

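View pics/sc.png

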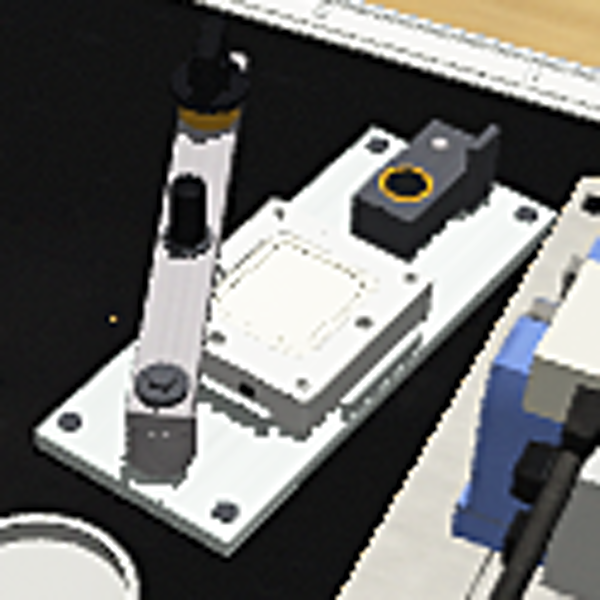

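```bash
cat >> h.py <<'E'
def cloud(c):
    v,u=np.mgrid[0:420,0:560]; d=np.stack([(u-c["cx"])/c["fx"],(v-c["cy"])/c["fy"]],-1); s=d.copy()
    for _ in range(15): s=d/(1+c["k1"]*(s**2).sum(-1,keepdims=True))
    p=np.concatenate([s,np.ones(s.shape[:2]+(1,))],-1)*c["depth"][...,None]
    return p@rot(c).T+c["eye"]
E
python3 - <<'E'
from h import *
t=dict(np.load("top0.npz")); s=dict(np.load("side0.npz"))
P=np.concatenate([cloud(c)[c["depth"]>0] for c in(t,s)])
xs=np.arange(-0.1,1.0,.04); ys=np.arange(.44,-.36,-.04)
print("max z cm; cols y:",(ys*100).round().astype(int))
for x in xs[::-1]:
    r=[]
    for y in ys:
        m=(abs(P[:,0]-x)<.02)&(abs(P[:,1]-y)<.02)&(P[:,2]>-.1); r.append("%3d"%round(P[m,2].max()*100) if m.any() else "  .")
    print("%5.2f"%x,*r)
# cradle corner/feature fits, crop tc: px=185+X/6, 150+Y/6
f=lambda X,Y:((X+.5)/6+185-.5,(Y+.5)/6+150-.5)
for n,X,Y,z in[("c1",118,65,.01),("c2",700,152,.01),("c3",663,390,.01),("c4",75,293,.01),("pivot",628,241,.045),("handle top",422,312,.071),("hole",207,181,.032),("bar end a",103,405,.043),("bar end b",130,472,.043)]:
    print(n,atz(t,*f(X,Y),z).round(4))
E
```

```text
max z cm; cols y: [ 44  40  36  32  28  24  20  16  12   8   4   0  -4  -8 -12 -16 -20 -24
 -28 -32]
 0.98   .   .   .   .   1   2   2   2   2   1  10  14  14  14  14  14   5   1   1   1
 0.94   .   .   .   .   1   2   2   3   2   2   2  14  14  14  14  14   8   5   1   2
 0.90   .   .   .   .   1   2   2   2   3   2   2  46  45  51  51  17  15   1   4   3
 0.86   .   .   .   .   1   1   2   4   4  10  10  46   2  51  51  47  47   1   1   1
 0.82   .   .   .   .   0  14   7  10  10  10  10  46  43  50  51  53  47  25  22   1
 0.78   .   .   .   .   1   8   7  10  10  10  10  43  43  49  47  47  47   1  20  17
 0.74   .   .   .   .   1   1   1   9   9  10  10  10  10   2   3   3   3   1   1   1
 0.70   .   .   .   .   1   1   1   3   3   3   2   2   2   2   2   2   3   2   1   1
 0.66   .   .   .   .   1   1   1   5   4   3   3   3   2   1   9   9   9   3   1   1
 0.62   .   .   .   .   1   1   1   2   4   5   8   5   5   1   9   8   9   3   1   1
 0.58   .   .   .   .   1   1   1   5   9   5   7   5   1   1   1   1   1   3   1   1
 0.54   .   .   .   .   1   1   1   5   6   1   0   1
[... 978 characters left out ...]

 0.06   .   .   .   .   .   .   .   0   0   4  31  31  31  29   1   0   .   .   .   .
 0.02   .   .   .   .   .   .   .   0   1  11  31  31  31  19   2   0   .   .   .   .
-0.02   .   .   .   .   .   .   .   0   0  31  31  31   .  16   2   .   .   .   .   .
-0.06   .   .   .   .   .   .   .   0   .   .  31   .   .   6  -9   .   .   .   .   .
-0.10   .   .   .   .   .   .   .   .  27  28   .   .   1   1   .   .   .   .   .   .
c1 [0.7075 0.1655 0.01  ]
c2 [ 0.6663 -0.0561  0.01  ]
c3 [ 0.5754 -0.0393  0.01  ]
c4 [0.6188 0.1813 0.01  ]
pivot [ 0.6247 -0.0275  0.045 ]
handle top [0.5956 0.0456 0.071 ]
hole [0.6551 0.1276 0.032 ]
bar end a [0.5703 0.1637 0.043 ]
bar end b [0.5456 0.1538 0.043 ]
```

>>> {"api": "servo_tool", "payload": {
  "targets": [
    {"xyz":[0,0,-0.04],"twist":[0,0,0],"jaw":0.5},
    {"xyz":[0,0,-0.08],"twist":[0,0,0],"jaw":0.5},
    {"xyz":[0,0,-0.12],"twist":[0,0,0],"jaw":0.5},
    {"xyz":[0,0,-0.15],"twist":[0,0,0],"jaw":0.5}
  ]
}}

```text
clock: 0.43
tcp_pos: [0.1442, 0.5563, 0.3841]
orientation: [-0.0, 0.791, 0.612, 0.001]
wrist_force: [0.4, -0.0, 0.1]
finger_gap: 0.0424
```

```bash
cat > log.py <<'E'
from workcell import env
import json
s=env.get_state(); r=[list(map(float,s[k])) for k in("joint_pos","tcp_pos","orientation","qvel")]
open("log.txt","a").write(json.dumps(r)+"\n"); print(s["clock"],s["joint_pos"].round(3),s["tcp_pos"].round(4),s["orientation"].round(3),s["wrist_force"].round(1),s["finger_gap"])
E
python3 log.py
```

```text
0.4333 [ 1.177  0.329  0.441  1.681 -0.     1.431] [0.1442 0.5563 0.3841] [-0.     0.791  0.612  0.001] [ 0.4 -0.   0.1] 0.04240970813442685
```

>>> {"api": "servo_tool", "payload": {
  "targets": [
    {"xyz":[-0.02,0.035,0],"twist":[0,0,-0.12]},
    {"xyz":[-0.04,0.07,0],"twist":[0,0,-0.24]},
    {"xyz":[-0.06,0.105,0],"twist":[0,0,-0.36]},
    {"xyz":[-0.08,0.14,0],"twist":[0,0,-0.48]},
    {"xyz":[-0.08,0.17,0],"twist":[0,0,-0.6]},
    {"xyz":[-0.08,0.2,0],"twist":[0,0,-0.72]}
  ]
}}

```text
schema error: expected keys xyz, twist, jaw
```

```bash
python3 log.py
```

```text
0.4333 [ 1.177  0.329  0.441  1.681 -0.     1.431] [0.1442 0.5563 0.3841] [-0.     0.791  0.612  0.001] [ 0.4 -0.   0.1] 0.04240970813442685
```

>>> {"api": "servo_tool", "payload": {
  "targets": [
    {"xyz":[-0.02,0.035,0],"twist":[0,0,-0.12],"jaw":0.5},
    {"xyz":[-0.04,0.07,0],"twist":[0,0,-0.24],"jaw":0.5},
    {"xyz":[-0.06,0.105,0],"twist":[0,0,-0.36],"jaw":0.5},
    {"xyz":[-0.08,0.14,0],"twist":[0,0,-0.48],"jaw":0.5},
    {"xyz":[-0.08,0.17,0],"twist":[0,0,-0.6],"jaw":0.5},
    {"xyz":[-0.08,0.2,0],"twist":[0,0,-0.72],"jaw":0.5}
  ]
}}

```text
clock: 0.93
tcp_pos: [0.3188, 0.427, 0.3818]
orientation: [0.0, 0.531, 0.848, 0.0]
wrist_force: [-0.2, 0.7, 0.2]
finger_gap: 0.0431
```

```bash
python3 log.py
```

```text
0.9333 [ 0.779  0.238  0.312  1.644 -0.     0.327] [0.3188 0.427  0.3818] [0.    0.531 0.848 0.   ] [-0.2  0.7  0.2] 0.043101404021609696
```

>>> {"api": "servo_tool", "payload": {
  "targets": [
    {"xyz":[-0.03,0.017,0],"twist":[0,0,-0.12],"jaw":0.5},
    {"xyz":[-0.06,0.034,0],"twist":[0,0,-0.24],"jaw":0.5},
    {"xyz":[-0.09,0.05,0],"twist":[0,0,-0.36],"jaw":0.5},
    {"xyz":[-0.12,0.066,0],"twist":[0,0,-0.48],"jaw":0.5},
    {"xyz":[-0.15,0.08,0],"twist":[0,0,-0.6],"jaw":0.5},
    {"xyz":[-0.175,0.095,0],"twist":[0,0,-0.72],"jaw":0.5},
    {"xyz":[-0.19,0.1,0],"twist":[0,0,-0.84],"jaw":0.5},
    {"xyz":[-0.196,0.105,0],"twist":[0,0,-0.96],"jaw":0.5},
    {"xyz":[-0.196,0.105,0],"twist":[0,0,-1.08],"jaw":0.5},
    {"xyz":[-0.196,0.105,0],"twist":[0,0,-1.2],"jaw":0.5},
    {"xyz":[-0.196,0.105,0],"twist":[0,0,-1.32],"jaw":0.5},
    {"xyz":[-0.196,0.105,0],"twist":[0,0,-1.44],"jaw":0.5}
  ]
}}

```text
clock: 1.93
tcp_pos: [0.4973, 0.2972, 0.3807]
orientation: [-0.001, -0.16, 0.987, -0.0]
wrist_force: [-0.3, 0.3, 0.2]
finger_gap: 0.0428
```

```bash
python3 log.py
cat > fk.py <<'E'
import json,numpy as np
from scipy.optimize import least_squares,fsolve
D=[json.loads(l) for l in open("log.txt")]
D.append([[1.177387,.31393,.045091,1.3036,0,1.4312],[.14421,.55615,.23049]])
Q=np.array([d[0] for d in D]); T=np.array([d[1] for d in D])
# model: plane coords r,z; elbow=(a+L1 sin q2, h+L1 cos q2); wrist=elbow+L2(cos f,-sin f)+o*perp
def elbow(p,q): return np.array([p[0]+p[2]*np.sin(q[1]),p[1]+p[2]*np.cos(q[1])])
def wrist(p,q):
    f=q[1]-q[2]; return elbow(p,q)+p[3]*np.array([np.cos(f),-np.sin(f)])+p[4]*np.array([np.sin(f),np.cos(f)])
def rl(q,t): c,s=np.cos(q[0]),np.sin(q[0]); return np.array([c*t[0]+s*t[1],-s*t[0]+c*t[1],t[2]])
def res(p):
    o=[]
    for q,t in zip(Q,T):
        w=wrist(p,q); a=rl(q,t); o+=[w[0]-a[0],w[1]-a[2]]
    return np.array(o+list((p-[0,0,.35,.4,0])*1e-3))
if __name__=="__main__":
    s=least_squares(res,[0,.1,.35,.4,0]); print("a,h-tool,L1,L2,o",s.x.round(4),"res mm",(s.fun[:-5]*1e3).round(1))
    print("lateral",[rl(q,t)[1].round(4) for q,t in zip(Q,T)])
E
python3 fk.py
```

```text
1.9333 [ 0.4    0.341  0.449  1.68   0.    -1.492] [0.4973 0.2972 0.3807] [-0.001 -0.16   0.987 -0.   ] [-0.3  0.3  0.2] 0.0428002997011857
a,h-tool,L1,L2,o [-0.     -0.2042  0.5178  0.4097  0.0529] res mm [-0.4  0.  -0.4  0.   0.1 -0.   0.8  0.  -0.   0. ]
lateral [np.float64(0.08), np.float64(0.08), np.float64(0.0799), np.float64(0.08), np.float64(0.08)]
```

Run:
```python
from workcell import env
from h import *
c=env.read_camera("side"); np.savez("side1.npz",**c); t=env.read_camera("top"); np.savez("top1.npz",**t)
cv2.imwrite("pics/b1.png",np.hstack([cv2.resize(x["color"],(400,300)) for x in(c,t)])[:,:,::-1])
s0=dict(np.load("side0.npz")); t0=dict(np.load("top0.npz"))
P=np.concatenate([cloud(b)[(b["depth"]>0)&(abs(b["depth"]-a["depth"])>.02)] for a,b in((s0,c),(t0,t))])
q=.4; r=P[:,0]*np.cos(q)+P[:,1]*np.sin(q); l=-P[:,0]*np.sin(q)+P[:,1]*np.cos(q); 
for R in np.arange(0,.76,.04):
    m=(abs(r-R)<.02)&(P[:,2]>.25)&(abs(l)<.25)
    if m.sum()>10: print("r%.2f z %.2f..%.2f lat %.2f..%.2f n%d"%(R,*np.percentile(P[m,2],[1,99]),*np.percentile(l[m],[1,99]),m.sum()))
```

```text
r0.00 z 0.29..0.29 lat 0.09..0.11 n55
r0.04 z 0.25..0.29 lat -0.07..0.15 n1168
r0.08 z 0.25..0.28 lat -0.03..0.15 n234
r0.28 z 0.26..0.41 lat -0.19..-0.09 n16
r0.32 z 0.26..0.43 lat -0.20..-0.08 n25
r0.36 z 0.27..0.41 lat -0.21..-0.09 n32
r0.52 z 0.40..0.52 lat 0.07..0.10 n1206
r0.56 z 0.39..0.54 lat 0.04..0.09 n1696
r0.60 z 0.39..0.53 lat 0.04..0.09 n843
r0.64 z 0.43..0.49 lat 0.06..0.09 n425
```

View pics/b1.png

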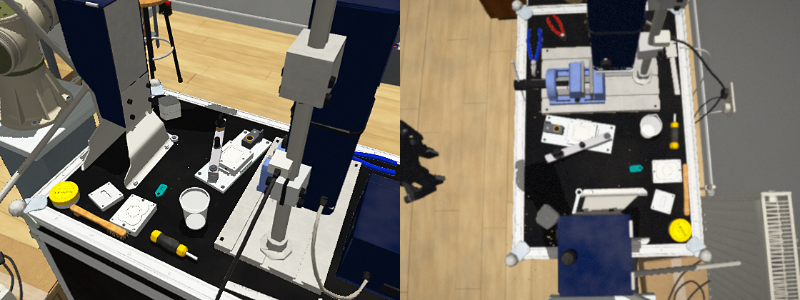

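Run:
```python
from h import *
for f in("side0","side1"):
    t=dict(np.load(f+".npz"))
    for p in[(5,20),(35,35),(35,72),(35,95),(60,60),(75,110),(40,120),(20,8)]: print(f,p,dep(t,*p).round(3),t["color"][p[1],p[0]])
t=dict(np.load("top1.npz"))
for p in[(2,200),(20,230),(40,250),(50,250),(5,180)]: print(p,dep(t,*p).round(3),t["color"][p[1],p[0]])
```

```text
side0 (5, 20) [ 0.038 -0.018  0.308] [64 66 47]
side0 (35, 35) [ 0.084 -0.002  0.283] [120 114 107]
side0 (35, 72) [ 0.099 -0.04   0.232] [17 19 20]
side0 (35, 95) [ 0.092 -0.051  0.19 ] [40 42 39]
side0 (60, 60) [0.115 0.008 0.238] [67 67 52]
side0 (75, 110) [0.032 0.069 0.074] [88 85 72]
side0 (40, 120) [ 0.059 -0.038  0.118] [91 87 73]
side0 (20, 8) [ 0.245 -0.129  0.405] [86 83 77]
side1 (5, 20) [ 0.037 -0.017  0.307] [68 72 51]
side1 (35, 35) [0.061 0.014 0.272] [80 77 65]
side1 (35, 72) [ 0.07  -0.019  0.216] [75 72 60]
side1 (35, 95) [ 0.059 -0.029  0.169] [92 88 74]
side1 (60, 60) [-0.799  0.715 -0.288] [53 56 56]
side1 (75, 110) [0.029 0.071 0.072] [89 85 70]
side1 (40, 120) [ 0.057 -0.037  0.117] [93 90 75]
side1 (20, 8) [ 0.245 -0.129  0.405] [88 85 78]
(2, 200) [0.513 0.265 0.536] [18 19 26]
(20, 230) [0.489 0.276 0.487] [22 26 25]
(40, 250) [0.47  0.278 0.443] [22 20 22]
(50, 250) [0.472 0.277 0.424] [42 44 46]
(5, 180) [0.55  0.308 0.475] [43 44 49]
```

Run:
```python
from fk import *
p=least_squares(res,[0,.1,.35,.4,0]).x
for n,xy,z in[("open",(.569,.113),.061),("shut",(.655,.1276),.055),("handle",(.596,.046),.05)]:
    ta=np.hypot(*xy); r=np.sqrt(ta**2-.08**2); j1=np.arctan2(xy[1],xy[0])-np.arcsin(.08/ta)
    q=fsolve(lambda x:wrist(p,[0,x[0],x[1]])-[r,z],[.5,0])
    print(n,"r",r.round(3),"j1",j1.round(3),"q2,q3",q.round(3),"elbow(rel)",elbow(p,[0,*q]).round(3),"forearm pitch down deg",np.degrees(q[0]-q[1]).round(1))
```

```text
open r 0.575 j1 0.058 q2,q3 [ 0.431 -0.218] elbow(rel) [0.216 0.266] forearm pitch down deg 37.2
shut r 0.663 j1 0.072 q2,q3 [0.587 0.03 ] elbow(rel) [0.287 0.227] forearm pitch down deg 31.9
handle r 0.592 j1 -0.057 q2,q3 [ 0.471 -0.183] elbow(rel) [0.235 0.257] forearm pitch down deg 37.5
```

```bash
python3 - <<'E'
from h import *
t=dict(np.load("top1.npz")); s=dict(np.load("side1.npz"))
for n,c in(("t",t),("s",s)):
    P=cloud(c)[c["depth"]>0]
    for lab,ctr,zl,zh,rad in(("wing top",(.569,.118),.078,.09,.03),("handle top",(.596,.046),.066,.077,.02),("bar top",(.59,.07),.040,.046,.14),("catch top",(.66,.14),.029,.035,.05)):
        m=(np.hypot(P[:,0]-ctr[0],P[:,1]-ctr[1])<rad)&(P[:,2]>zl)&(P[:,2]<zh)
        if m.sum()>3:
            p=P[m]; mid=(np.percentile(p,2,0)+np.percentile(p,98,0))/2; w,v=np.linalg.eigh(np.cov(p[:,:2].T)); 
            print(n,lab,m.sum(),p.mean(0).round(4),"mid",mid.round(4),"axis deg",np.degrees(np.arctan2(*v[::-1,1])).round(1),"sd",np.sqrt(w).round(4))
    m=(P[:,2]>.36)&(P[:,0]>.5)&(abs(P[:,1])<.25)&((P[:,1]<.1))
    p=P[m]; print("press min x",np.sort(p[:,0])[:3].round(3),"max y for x<.85",np.sort(p[p[:,0]<.85][:,1])[-3:].round(3))
    m=(P[:,2]>.06)&(P[:,0]>.66)&(P[:,2]<.3)&(P[:,1]>.0)&(P[:,1]<.22); print("vise min x",np.sort(P[m][:,0])[:3].round(3))
E
cat > /dev/null
python3 - <<'E'
import sys; sys.path.insert(0,".")
from h import *
t=dict(np.load("top1.npz")); s=dict(np.load("side1.npz"))
u,v=proj(t,[.569,.118,.07]); a=t["color"][int(v)-22:int(v)+22,int(u)-22:int(u)+22]
u2,v2=proj(s,[.569,.118,.07]); b=s["color"][int(v2)-22:int(v2)+22,int(u2)-22:int(u2)+22]
print(int(u)-22,int(v)-22,int(u2)-22,int(v2)-22)
cv2.imwrite("pics/knob.png",np.hstack([cv2.resize(np.clip(x.astype(int)*2,0,255).astype(np.uint8),(396,396),interpolation=cv2.INTER_NEAREST) for x in(a,b)])[:,:,::-1])
E
```

```text
t wing top 74 [0.5701 0.1212 0.0834] mid [0.5704 0.1214 0.0828] axis deg 105.0 sd [0.003  0.0087]
t handle top 36 [0.5964 0.0478 0.0714] mid [0.5967 0.0476 0.071 ] axis deg -177.6 sd [0.0036 0.0037]
t bar top 712 [0.5945 0.0598 0.0437] mid [0.6127 0.0623 0.0432] axis deg 106.4 sd [0.0186 0.0582]
t catch top 291 [0.6558 0.1385 0.0327] mid [0.6557 0.1386 0.0321] axis deg 80.3 sd [0.0083 0.0184]
press min x [0.792 0.792 0.792] max y for x<.85 [0.009 0.009 0.009]
vise min x [0.738 0.739 0.739]
s wing top 59 [0.5725 0.1171 0.0821] mid [0.5722 0.1184 0.0814] axis deg 102.3 sd [0.0029 0.0087]
s handle top 44 [0.598  0.0445 0.0703] mid [0.5981 0.0451 0.0698] axis deg 117.4 sd [0.0037 0.0038]
s bar top 683 [0.6051 0.0377 0.0433] mid [0.6212 0.0575 0.0432] axis deg 101.5 sd [0.0202 0.0537]
s catch top 307 [0.6571 0.1343 0.0323] mid [0.6588 0.1362 0.0321] axis deg 78.0 sd [0.0087 0.0171]
press min x [0.792 0.793 0.793] max y for x<.85 [0.007 0.007 0.008]
vise min x [0.74  0.74  0.741]
198 193 284 145
```

View pics/knob.png

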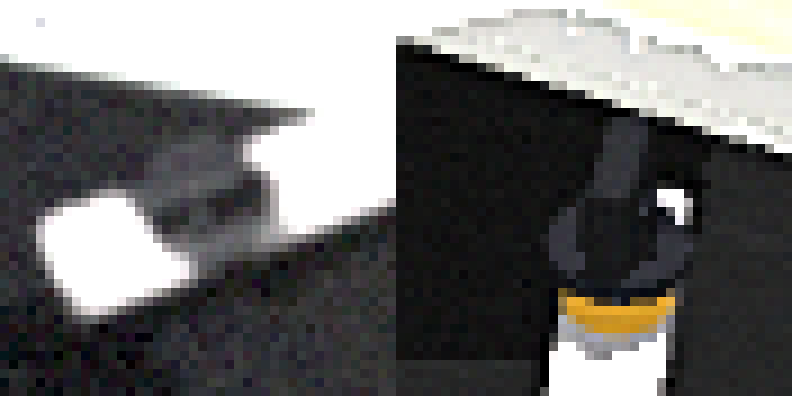

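>>> {"api": "servo_tool", "payload": {
  "targets": [
    {"xyz":[-0.003,-0.04,0],"twist":[0,0,0],"jaw":0.5},
    {"xyz":[-0.006,-0.08,0],"twist":[0,0,-0.02],"jaw":0.5},
    {"xyz":[-0.009,-0.12,0],"twist":[0,0,-0.02],"jaw":0.5},
    {"xyz":[-0.012,-0.16,0],"twist":[0,0,-0.02],"jaw":0.5},
    {"xyz":[-0.014,-0.191,0],"twist":[0,0,-0.02],"jaw":0.5},
    {"xyz":[-0.014,-0.191,0.04],"twist":[0,0,-0.02],"jaw":0.5},
    {"xyz":[-0.014,-0.191,0.08],"twist":[0,0,-0.02],"jaw":0.5},
    {"xyz":[-0.014,-0.191,0.12],"twist":[0,0,-0.02],"jaw":0.5},
    {"xyz":[-0.014,-0.191,0.16],"twist":[0,0,-0.02],"jaw":0.5},
    {"xyz":[-0.014,-0.191,0.2],"twist":[0,0,-0.02],"jaw":0.5},
    {"xyz":[-0.014,-0.191,0.23],"twist":[0,0,-0.02],"jaw":0.5},
    {"xyz":[-0.014,-0.191,0.25],"twist":[0,0,-0.02],"jaw":0.5}
  ]
}}

```text
clock: 3.03
tcp_pos: [0.5673, 0.1201, 0.1272]
orientation: [-0.003, -0.165, 0.986, 0.0]
wrist_force: [-0.5, -0.7, -0.2]
finger_gap: 0.0429
```

```bash
python3 log.py
python3 - <<'E'
from workcell import env
from h import *
c=env.read_camera("side"); t=env.read_camera("top")
cv2.imwrite("pics/b2.png",np.hstack([cv2.resize(x["color"],(400,300)) for x in(c,t)])[:,:,::-1])
E
```

```text
3.0333 [ 0.07   0.377 -0.123  1.076  0.    -1.832] [0.5673 0.1201 0.1272] [-0.003 -0.165  0.986  0.   ] [-0.5 -0.7 -0.2] 0.0429426435686591
```

View pics/b2.png

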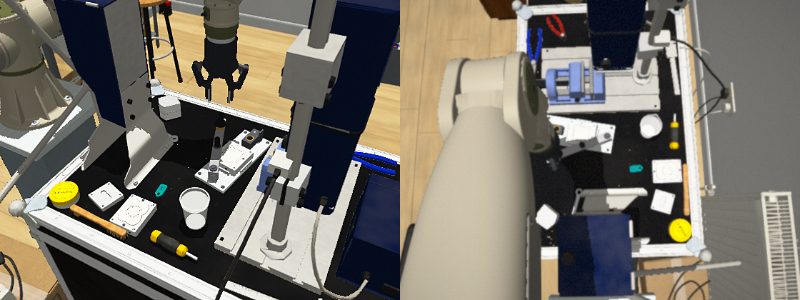

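>>> {"api": "servo_tool", "payload": {
  "targets": [
    {"xyz":[-0.0035,-0.001,0.02],"twist":[0,0,0],"jaw":0.5},
    {"xyz":[-0.0035,-0.001,0.04],"twist":[0,0,0],"jaw":0.5},
    {"xyz":[-0.0035,-0.001,0.054],"twist":[0,0,0],"jaw":0.5},
    {"xyz":[-0.0035,-0.001,0.06],"twist":[0,0,0],"jaw":0.5},
    {"xyz":[-0.0035,-0.001,0.06],"twist":[0,0,0],"jaw":0.5}
  ]
}}

```text
clock: 3.55
tcp_pos: [0.5733, 0.1205, 0.0712]
orientation: [-0.0, -0.166, 0.986, 0.0]
wrist_force: [-0.4, 0.0, 0.2]
finger_gap: 0.043
```

```bash
python3 log.py
python3 - <<'E'
from workcell import env
from h import *
c=env.read_camera("side")
a=c["color"][90:230,230:400]
cv2.imwrite("pics/b3.png",cv2.resize(a,None,fx=4,fy=4,interpolation=cv2.INTER_CUBIC)[:,:,::-1])
E
```

```text
3.55 [ 0.07   0.428 -0.193  0.951  0.    -1.835] [0.5733 0.1205 0.0712] [-0.    -0.166  0.986  0.   ] [-0.4  0.   0.2] 0.0429608728089281
```

View pics/b3.png

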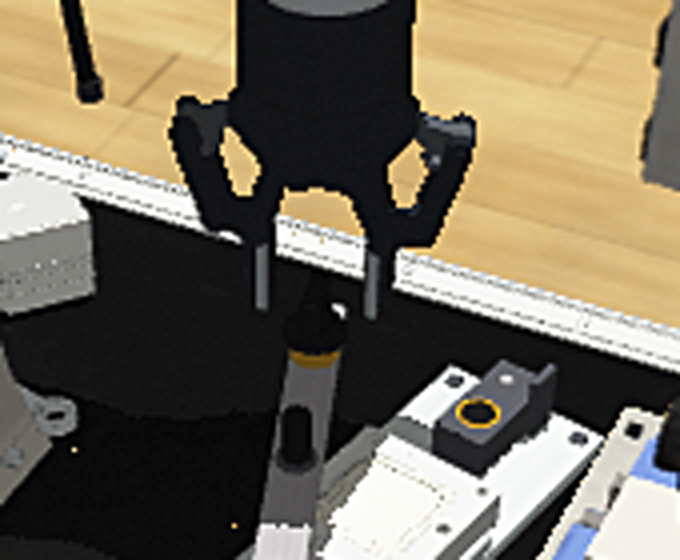

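>>> {"api": "servo_tool", "payload": {
  "targets": [
    {"xyz":[0.001,0,0.004],"twist":[0,0,0],"jaw":0.5},
    {"xyz":[0.001,0,0.008],"twist":[0,0,0],"jaw":0.5},
    {"xyz":[0.001,0,0.008],"twist":[0,0,0],"jaw":0.25},
    {"xyz":[0.001,0,0.008],"twist":[0,0,0],"jaw":0.1},
    {"xyz":[0.001,0,0.008],"twist":[0,0,0],"jaw":0},
    {"xyz":[0.001,0,0.008],"twist":[0,0,0],"jaw":0},
    {"xyz":[0.001,0,0.008],"twist":[0,0,0],"jaw":0},
    {"xyz":[0.001,0,0.008],"twist":[0,0,0],"jaw":0}
  ],
  "squeeze": 30
}}

```text
clock: 4.27
tcp_pos: [0.5727, 0.1202, 0.0635]
orientation: [0.0, -0.167, 0.986, 0.0]
wrist_force: [-0.9, -0.2, 0.4]
finger_gap: 0.0094
```

```bash
python3 log.py
```

```text
4.2667 [ 0.07   0.433 -0.206  0.931  0.    -1.837] [0.5727 0.1202 0.0635] [ 0.    -0.167  0.986  0.   ] [-0.9 -0.2  0.4] 0.009370565100423832
```

>>> {"api": "servo_tool", "payload": {
  "targets": [
    {"xyz":[-0.0048,-0.0001,0],"twist":[0,0,0.03],"jaw":0},
    {"xyz":[-0.0095,-0.0003,0],"twist":[0,0,0.06],"jaw":0},
    {"xyz":[-0.0189,-0.0011,0],"twist":[0,0,0.12],"jaw":0},
    {"xyz":[-0.0283,-0.0026,0],"twist":[0,0,0.18],"jaw":0},
    {"xyz":[-0.0376,-0.0045,0],"twist":[0,0,0.24],"jaw":0},
    {"xyz":[-0.0467,-0.0071,0],"twist":[0,0,0.3],"jaw":0},
    {"xyz":[-0.0557,-0.0101,0],"twist":[0,0,0.36],"jaw":0},
    {"xyz":[-0.0644,-0.0137,0],"twist":[0,0,0.42],"jaw":0},
    {"xyz":[-0.0687,-0.0157,0],"twist":[0,0,0.45],"jaw":0},
    {"xyz":[-0.0687,-0.0157,0],"twist":[0,0,0.45],"jaw":0}
  ]
}}

```text
clock: 5.1
tcp_pos: [0.6437, 0.1279, 0.0633]
orientation: [0.0, 0.058, 0.998, 0.0]
wrist_force: [-0.0, 0.0, 0.9]
finger_gap: 0.0094
```

```bash
python3 log.py
```

```text
5.1 [ 7.400e-02  5.570e-01 -1.000e-03  1.012e+00  0.000e+00 -1.382e+00] [0.6437 0.1279 0.0633] [0.    0.058 0.998 0.   ] [-0.   0.   0.9] 0.009375368941186001
```

>>> {"api": "servo_tool", "payload": {
  "targets": [
    {"xyz":[-0.0032,0,0],"twist":[0,0,0.02],"jaw":0},
    {"xyz":[-0.0063,-0.0001,0],"twist":[0,0,0.04],"jaw":0},
    {"xyz":[-0.0095,-0.0003,0],"twist":[0,0,0.06],"jaw":0},
    {"xyz":[-0.0126,-0.0005,0],"twist":[0,0,0.08],"jaw":0},
    {"xyz":[-0.0126,-0.0005,0],"twist":[0,0,0.08],"jaw":0},
    {"xyz":[-0.0126,-0.0005,0],"twist":[0,0,0.08],"jaw":0}
  ]
}}

```text
clock: 5.6
tcp_pos: [0.6553, 0.1261, 0.0634]
orientation: [0.0, 0.097, 0.995, 0.0]
wrist_force: [-1.0, 1.2, 0.8]
finger_gap: 0.0089
```

```bash
python3 log.py
```

```text
5.6 [ 0.07   0.577  0.035  1.028  0.    -1.307] [0.6553 0.1261 0.0634] [0.    0.097 0.995 0.   ] [-1.   1.2  0.8] 0.008855032154589111
```

>>> {"api": "servo_tool", "payload": {
  "targets": [
    {"xyz":[-0.001,0,0],"twist":[0,0,0.006],"jaw":0},
    {"xyz":[-0.002,0,0],"twist":[0,0,0.012],"jaw":0},
    {"xyz":[-0.003,0,0],"twist":[0,0,0.018],"jaw":0},
    {"xyz":[-0.003,0,0],"twist":[0,0,0.018],"jaw":0}
  ]
}}

```text
clock: 5.93
tcp_pos: [0.6556, 0.126, 0.0624]
orientation: [-0.002, 0.106, 0.994, 0.0]
wrist_force: [-5.7, 1.8, 1.3]
finger_gap: 0.0092
```

```bash
python3 log.py
```

```text
5.9333 [ 6.900e-02  5.820e-01  4.100e-02  1.035e+00  1.000e-03 -1.289e+00] [0.6556 0.126  0.0624] [-0.002  0.106  0.994  0.   ] [-5.7  1.8  1.3] 0.00920663508283393
```

>>> {"api": "servo_tool", "payload": {
  "targets": [
    {"xyz":[-0.001,0,0],"twist":[0,0,0],"jaw":0},
    {"xyz":[-0.002,0,0],"twist":[0,0,0],"jaw":0},
    {"xyz":[-0.003,0,0],"twist":[0,0,0],"jaw":0},
    {"xyz":[-0.004,0,0],"twist":[0,0,0],"jaw":0},
    {"xyz":[-0.004,0,0],"twist":[0,0,0],"jaw":0}
  ]
}}

```text
clock: 6.35
tcp_pos: [0.6559, 0.1259, 0.0611]
orientation: [-0.006, 0.105, 0.994, 0.0]
wrist_force: [-12.8, 3.8, 1.8]
finger_gap: 0.0092
```

```bash
python3 log.py
python3 - <<'E'
from workcell import env
from h import *
for k in("side","top"):
    c=env.read_camera(k); np.savez(k+"2.npz",**c)
    if k=="side": cv2.imwrite("pics/b4.png",cv2.resize(c["color"][110:240,265:415],None,fx=5,fy=4.6,interpolation=cv2.INTER_CUBIC)[:,:,::-1])
E
```

```text
6.35 [ 0.068  0.589  0.05   1.043  0.003 -1.291] [0.6559 0.1259 0.0611] [-0.006  0.105  0.994  0.   ] [-12.8   3.8   1.8] 0.009201652413256252
```

View pics/b4.png

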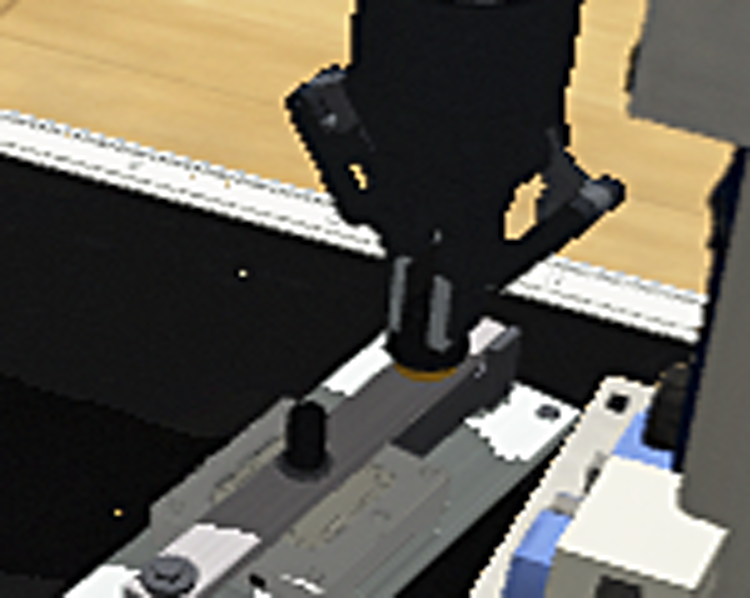

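>>> {"api": "servo_tool", "payload": {
  "targets": [
    {"xyz":[0.003,0,0],"twist":[0,0,0],"jaw":0},
    {"xyz":[0.006,0,0],"twist":[0,0,0],"jaw":0},
    {"xyz":[0.006,0,0.003],"twist":[0,0,0],"jaw":0},
    {"xyz":[0.006,0,0.006],"twist":[0,0,0],"jaw":0},
    {"xyz":[0.006,0,0.009],"twist":[0,0,0],"jaw":0},
    {"xyz":[0.006,0,0.012],"twist":[0,0,0],"jaw":0},
    {"xyz":[0.006,0,0.014],"twist":[0,0,0],"jaw":0},
    {"xyz":[0.006,0,0.014],"twist":[0,0,0],"jaw":0}
  ],
  "squeeze": 50
}}

```text
clock: 7.12
tcp_pos: [0.6558, 0.126, 0.0532]
orientation: [0.001, 0.106, 0.994, 0.0]
wrist_force: [-12.3, 0.6, 23.0]
finger_gap: 0.0086
```

```bash
python3 log.py
```

```text
7.1167 [ 0.07   0.585  0.022  1.006  0.    -1.289] [0.6558 0.126  0.0532] [0.001 0.106 0.994 0.   ] [-12.3   0.6  23. ] 0.0085632701294443
```

>>> {"api": "servo_tool", "payload": {
  "targets": [
    {"xyz":[0.003,0,-0.002],"twist":[0,0,0.05],"jaw":0},
    {"xyz":[0.003,0,-0.002],"twist":[0,0,0.15],"jaw":0},
    {"xyz":[0.003,0,-0.002],"twist":[0,0,0.25],"jaw":0},
    {"xyz":[0.003,0,-0.002],"twist":[0,0,0.35],"jaw":0},
    {"xyz":[0.003,0,-0.002],"twist":[0,0,0.45],"jaw":0},
    {"xyz":[0.003,0,-0.002],"twist":[0,0,0.55],"jaw":0},
    {"xyz":[0.003,0,-0.002],"twist":[0,0,0.65],"jaw":0},
    {"xyz":[0.003,0,-0.002],"twist":[0,0,0.7],"jaw":0}
  ]
}}

```text
clock: 7.78
tcp_pos: [0.6552, 0.1262, 0.0536]
orientation: [0.002, 0.443, 0.897, 0.001]
wrist_force: [-3.2, 0.1, 11.2]
finger_gap: 0.0086
```

```bash
python3 log.py
```

```text
7.7833 [ 0.07   0.581  0.016  1.001 -0.    -0.583] [0.6552 0.1262 0.0536] [0.002 0.443 0.897 0.001] [-3.2  0.1 11.2] 0.008601039463424314
```

>>> {"api": "servo_tool", "payload": {
  "targets": [
    {"xyz":[0,0,0.001],"twist":[0,0,0.1],"jaw":0},
    {"xyz":[0,0,0.001],"twist":[0,0,0.2],"jaw":0},
    {"xyz":[0,0,0.001],"twist":[0,0,0.3],"jaw":0},
    {"xyz":[0,0,0.001],"twist":[0,0,0.4],"jaw":0},
    {"xyz":[0,0,0.001],"twist":[0,0,0.5],"jaw":0},
    {"xyz":[0,0,0.001],"twist":[0,0,0.6],"jaw":0},
    {"xyz":[0,0,0.001],"twist":[0,0,0.68],"jaw":0},
    {"xyz":[0,0,0.001],"twist":[0,0,0.73],"jaw":0},
    {"xyz":[0,0,0.001],"twist":[0,0,0.76],"jaw":0},
    {"xyz":[0,0,0.001],"twist":[0,0,0.76],"jaw":0}
  ]
}}

```text
clock: 8.62
tcp_pos: [0.6553, 0.1264, 0.0534]
orientation: [0.002, 0.742, 0.671, 0.002]
wrist_force: [-4.6, -0.4, 14.2]
finger_gap: 0.0087
```

```bash
python3 log.py; python3 -c "
from workcell import env;print(env.get_state()['ft_torque'])"
```

```text
8.6167 [ 0.071  0.581  0.016  1.    -0.001  0.172] [0.6553 0.1264 0.0534] [0.002 0.742 0.671 0.002] [-4.6 -0.4 14.2] 0.008678622525701016
[-0.03602433  1.1275551   1.07145616]
```

>>> {"api": "servo_tool", "payload": {
  "targets": [
    {"xyz":[0,0,-0.003],"twist":[0,0,-0.02],"jaw":0},
    {"xyz":[0,0,-0.003],"twist":[0,0,-0.03],"jaw":0},
    {"xyz":[0,0,-0.003],"twist":[0,0,-0.03],"jaw":0.2},
    {"xyz":[0,0,-0.003],"twist":[0,0,-0.03],"jaw":0.45},
    {"xyz":[0,0,-0.003],"twist":[0,0,-0.03],"jaw":0.45},
    {"xyz":[0,0,-0.003],"twist":[0,0,-0.03],"jaw":0.45},
    {"xyz":[0,0,-0.02],"twist":[0,0,-0.03],"jaw":0.45},
    {"xyz":[0,0,-0.05],"twist":[0,0,-0.03],"jaw":0.45},
    {"xyz":[0,0,-0.09],"twist":[0,0,-0.03],"jaw":0.45},
    {"xyz":[0,0,-0.13],"twist":[0,0,-0.03],"jaw":0.45},
    {"xyz":[0,0,-0.16],"twist":[0,0,-0.03],"jaw":0.45},
    {"xyz":[0,0,-0.16],"twist":[0,0,-0.03],"jaw":0.45}
  ]
}}

```text
clock: 9.62
tcp_pos: [0.6566, 0.1267, 0.2183]
orientation: [0.004, 0.732, 0.681, 0.005]
wrist_force: [0.6, -0.6, 0.7]
finger_gap: 0.0383
```

```bash
python3 log.py
python3 - <<'E'
from workcell import env
from h import *
c=env.read_camera("side"); np.savez("side3.npz",**c)
cv2.imwrite("pics/b5.png",cv2.resize(c["color"][130:300,210:410],None,fx=4,fy=3.5,interpolation=cv2.INTER_CUBIC)[:,:,::-1])
P=cloud(c)[c["depth"]>0]
m=(np.hypot(P[:,0]-.656,P[:,1]-.126)<.025)&(P[:,2]>.05)&(P[:,2]<.1)
p=P[m]; print(m.sum(),"z pct",np.percentile(p[:,2],[50,80,90,95,99]).round(4))
k=p[p[:,2]>np.percentile(p[:,2],99)-.006]; w,v=np.linalg.eigh(np.cov(k[:,:2].T)); print("wing",k.mean(0).round(4),np.degrees(np.arctan2(*v[::-1,1])),np.sqrt(w))
m=(np.hypot(P[:,0]-.642,P[:,1]-.05)<.03)&(P[:,2]>.06)&(P[:,2]<.08); print("handle",P[m].mean(0).round(4))
E
```

```text
9.6167 [0.071 0.495 0.286 1.35  0.    0.143] [0.6566 0.1267 0.2183] [0.004 0.732 0.681 0.005] [ 0.6 -0.6  0.7] 0.03827780576565662
256 z pct [0.0631 0.0732 0.075  0.0756 0.0767]
wing [0.6552 0.1238 0.0742] 178.25828819296052 [0.00271156 0.00860969]
handle [0.64   0.0469 0.0678]
```

View pics/b5.png

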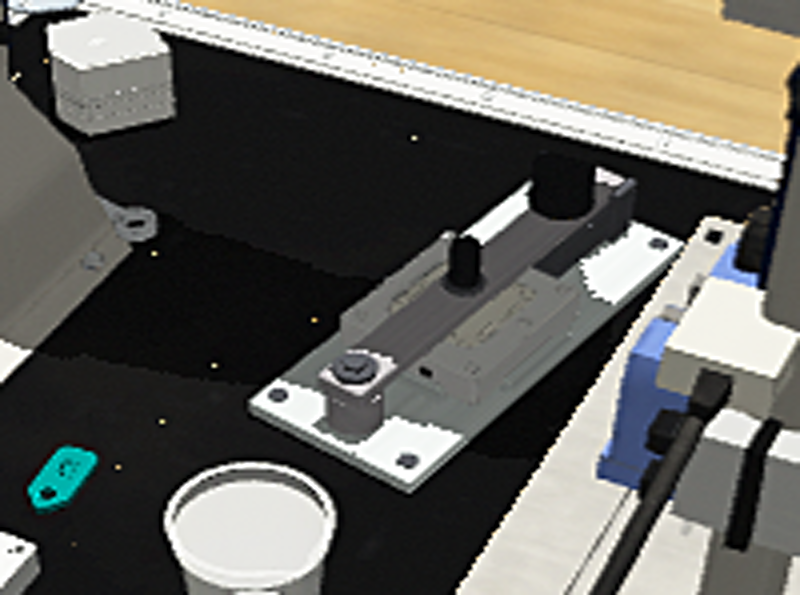

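```bash
python3 -c "
from workcell import env;print(env.hand_in())"
```

```text
the job is handed in; nothing more can be done
None
```

The job is handed in: the keeper bar is shut, and the wing knob is pressed down and turned to its stop. It took about 10 s of the 51 s allowed. I did it in one grasp of the knob's wing: I swung the bar shut, pressed the knob, turned it clockwise, let go and lifted clear.

**Bar shut:** It stopped moving under about 13 N, well over the 3 N of the detent. The pictures show it against the end stop.

**Knob pressed:** It went down 9.8 mm and bottomed out at about 23 N before I started turning. I kept 11–14 N on it during the turn.

**Knob turned:** It reached its stop, with about 1.1 N m resisting at the end. After release the wing lies about 80° (1.40 rad) from the bar's line. Its top is about 7–7.5 mm lower than before, so it is latched, close to the nominal 8 mm.

**Surroundings:** In the last side picture, the mould half lies in the cradle under the bar. The beaker and moulding look unmoved. The screwdriver was outside that crop, but the arm never went near it.

**What disagreed:** The two cameras differ by 2–3 mm, which is about their calibration error, so I used averages. One move was refused because a row lacked its jaw value; I resent it and nothing had moved.

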